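Weigh a fuel sample can on a hand spring scale

TASK

Weigh the wide, low sample can: take the hand spring scale out of its holder by its grip, bring its hook under the can's bail, draw up gently so that the spring slowly takes the weight, and hold the can still about 15 mm clear of the bench for a good second. Then set it down gently where it stood, unhook the scale and hang it back in its holder. Do not touch the can with the robot, do not drag or jerk it, and leave the tall can and everything else as it stands.

Things in the scene. Friction and masses are not known exactly. Their poses are not given: they have to be found in the camera images.
- scale_grip (a point): Centre of the grey grip of the hand spring scale: a block 60 mm long (x) x 24 mm wide (y: grasp across this) x 52 mm high. It stands on a white guard plate 60 x 58 x 6 mm, whose top is 26 mm below this point; at the start the plate rests on the holder's prongs. z is up as it hangs. Scale and hook weigh 0.18 kg.
- hook_seat (a point): Inside bottom of the scale's hook, 131 mm straight below scale_grip (plus the value of joint scale_hook). Above it are the rod (from 40 mm up) and a white tube 22 mm in diameter (49 to 99 mm up). The hook, 6 mm round wire, lies in the scale's x-z plane, a shallow V with the seat in its middle. Its underside is 6 mm below the seat. Axes as scale_grip.
- hook_tip (a point): Top of the tip of the hook: 16 mm to +x of the seat and 12 mm above it. The mouth opens to the scale's +x, so a bar enters over the tip, from +x. The back of the hook, 16 mm to -x of the seat, rises to 33 mm above the seat, then bends in to the rod. Axes as scale_grip.
- scale_hook (a joint): How far the spring is drawn out, m: 0 without load, 0.085 at the stop. The spring gives 110 N per m drawn and is damped (a hung can stops bobbing in about a second); the hook itself weighs 0.03 kg.
- holder: Holder standing on the bench: base 130 x 110 mm, a post at its +x side and a level fork at 118 to 130 mm height, with two prongs along x, 34 mm apart, open to its -x. Nothing of it is higher than 130 mm. Origin on the bench, below where the scale hangs. The scale lifts straight up out of it (the hook reaches 105 mm below the guard plate).
- can: The wide, low, closed metal sample can: 90 mm in diameter, 65 mm high, with a rigid bail of 6 mm round bar over its flat top. The bail is an arch in the can's y-z plane: a level crossbar along y, 54 mm long, centre line 110 mm above the can's underside; legs 78 mm apart. Mass hidden, 0.28 to 0.82 kg. Origin at the centre of its underside, z up.
- can_bar (a point): Middle of the crossbar of the wide can's bail (on the bar's centre line, 110 mm above the can's underside); y along the bar.
- tall_can: Tall, slim can of the same metal, 62 mm in diameter and 100 mm high, also with a bail (145 mm high): not to be used. Origin at the centre of its underside.
- beaker: Bystander: open glass beaker, 68 mm in diameter, 85 mm high. Origin under its centre.
- reagent: Bystander: brown glass jar with a black cap, 68 mm in diameter, 130 mm high. Origin under its centre.
- weight: Bystander: brass test weight, 30 mm in diameter, 46 mm high. Origin under its centre.
- dish: Bystander: flat white dish, 90 mm in diameter, 16 mm high. Origin under its centre.
- spanner: Bystander: steel spanner lying on the bench, 150 mm long.
- scale: The same hand scale as a whole; origin 32 mm below scale_grip, at the underside of the guard plate. Must hang by this plate in the holder at the end.
Not all that is in view belongs to the job. What is shaped like the scale but green or red is not meant.

How it is judged:
By the outcome, as a careful person would: the job done as asked, in the order asked, and still so for the second after the job is handed in, with the robot touching nothing.
It also fails if it takes over 72 s, if anything falls off the work surface, if the arm or the gripper's body presses on something with over 40 N, if the wrist force passes 120 N, or if a joint passes its speed limit or range.

ROBOT

A 6-joint arm with a two-finger parallel gripper is mounted at the origin on the work surface. World frame = base frame: x ahead of the robot, y to its left, z up, the work surface at z = 0. Lengths are in m, angles in rad, forces in N, time in s.
With the tool pointing down it reaches from about 0.375 to 0.975 m from the base axis. Payload 3.8 kg.
Tool frame: the origin (TCP) lies at the very end of the fingers, on their centre line; the grasp point (between the pads) lies 19 mm behind it; y points along the fingers, x is the direction in which the jaws open and shut, and the axes are right-handed (so a half turn about y gives the same grasp; the last joint's range is limited). The gripper opens to 85 mm and grips with 20 to 120 N. Pads are 22 mm wide; open, the fingers measure 114 mm over their backs; the gripper's body (76 mm by 85 mm) begins 54 mm behind the grasp point. The pads swing forward as they close: fully open they stand 13 mm farther back than shut.
Start: joints at [1.082, 0.264, 1.604, -0, 1.274, -0.037], TCP at [0.295, 0.607, 0.231] pointing down, gripper open.
Joint ranges: [-2.63, 2.63], [-0.94, 2.18], [0.31, 2.57], [-1.31, 4.45], [0, 2.66], [-2.55, 2.55]. Speed limits (rad/s): [2.57, 2.57, 3.14, 3.14, 3.14, 3.14].

INTERFACE

Orientations are given as a rotation vector (axis times angle).
In Python, from workcell import bot, cams gives the robot as it stands.
- The arm moves only by the tool play_rows, never from a script. Its argument "motion" is a list of rows, each a list of 2 entries, a list of its own where there are three numbers: the shift along the world's x, y, z normalised to -1 to 1, where 1 is 400 mm, then the turn, a rotation vector about the world's x, y, z normalised to -1 to 1, where 1 is pi/4 rad. In form: [[[tx, ty, tz], [ax, ay, az]], ...]. A call has 1 to 10 rows; each row is the pose to reach, as a shift and turn from the pose commanded when the call began; what a row does not reach only later rows make up. A row lasts 1/8 s, in which the tool goes at most 62.5 mm and 10.7 degrees, less where a joint would pass 70% of its speed; a pose out of reach is approached as far as the arm can. A call with a number of a shift or a turn outside -1 to 1 is refused whole. A call with a gripper value outside its range is refused whole. "gripper" is the closure, from 0 (fully open) to 1 (shut), set as the call begins (left out, the last holds). The fingers move at their own pace and stop on an object; "squeeze" is the grip in N (left out, the last holds). Time passes only in rows, so rows that repeat a pose let the fingers close. It gives the time, the measured TCP pose, the force and the opening at its end, in the units of the state.
- bot.read_state(): the state, without advancing time (a new reading comes with each control period).
- cams.read_camera(name): name is "scene" or "top" or "wrist"; returns (picture, depth): 480x640x3 uint8, red, green, blue; 480x640 float32, m along the optical axis (not along the pixel's ray), 0 where there is no reading.
- cams.calibration(name): a dict with "mtx" (3x3 intrinsics, pixels), "R" (3x3) and "t" (3): a world point X has camera coordinates R X + t; the wrist camera has in their place "tool_from_camera" (4x4, takes a point from camera to tool coordinates, whose origin is the TCP and whose axes are the tool frame's). Camera axes: x right, y down, z forward; pixel columns grow to the right and rows downward; lengths in m; the calibration is good to about 2 mm. The wrist camera is an equidistant fisheye: a pixel r from the principal point sees the ray r / f radians off the axis. A picture is of the moment at which its call begins: read the wrist's pose just before it. calibration takes no time and is no camera call.
- bot.finish_job(): hands the job in, once; it reports no verdict.
Trained networks look in the newest picture that a camera, given by its name, has taken for a name from the list of things; names that differ only in an ending like _2 or _b are one class to them, and where a whole thing is asked for, a point or a joint stands for the part that bears it (a point fixed in the world has none). Each returns a list of dicts, best first, with "conf" (0 to 1); they miss things now and then, are a little off and sometimes report something else, mostly with a low value. They report only what shows in the picture. A call takes as long as a camera call. They do not tell look-alikes from the thing itself.
- cams.recognise(camera, label): "xyz" ([x, y, z] in m, in the coordinates of the camera as it stood for that picture, good to about 4 mm: the middle of the surface that is visible of it).
- cams.regions_of(camera, label): "mask" (480x640 bool, what is visible of it).
- cams.mark_of(camera, label): "xyz" ([x, y, z] in m, in the coordinates of the camera as it stood for that picture, good to about 4 mm: a listed point, or the origin of a listed thing).
The state is a dict: "time": time; "q": joint angles; "joint_vel": joint speeds; "joint_torque": joint torques, N m; "tool_pos": TCP position; "tcp_rot": TCP orientation; "wrist_force": force on the tool from outside, world axes, zero at the start; "torque": the same for the moment, N m; "width": opening from 0.0 (shut) to 1.0 (fully open).
Only numpy, scipy, OpenCV 4.12 (cv2) and the standard library are available. Lean on these libraries where they do the work, as an engineer would, in place of code of your own. Each camera call takes 0.05 s, during which the arm holds its last target.

## Working session

There is one attempt and no reset: what is moved stays moved. The work goes in short steps, Python scripts to look and compute and a tool call to move; the robot and the scene stay as the last step left them, time stands still between calls to the robot, and variables do not carry over. Pictures are saved under pics/ and viewed, and the job is handed in when it is done.

Besides the shell and the picture viewer there is one more tool, called after "Request:" in YAML: its name, and indented under it one key for each argument. play_rows: Moves the arm, as the interface text tells. Its arguments: {"type":"object","properties":{"motion":{"type":"array","items":{"type":"array"}},"gripper":{"type":"number"},"squeeze":{"type":"number"}},"required":["motion"]}

```bash
mkdir -p pics; ls
cat > h.py <<'E'
import numpy as np, cv2
from workcell import bot, cams
from scipy.spatial.transform import Rotation as Rn
def towld(cam,p,st=None):
    c=cams.calibration(cam); p=np.array(p)
    if cam=='wrist':
        T=np.array(c['tool_from_camera']); q=T[:3,:3]@p+T[:3,3]
        return Rn.from_rotvec(st['tcp_rot']).as_matrix()@q+np.array(st['tool_pos'])
    return np.array(c['R']).T@(p-np.array(c['t']))
def save(n,p): cv2.imwrite('pics/'+n+'.png',cv2.cvtColor(p,cv2.COLOR_RGB2BGR))
E
python3 - <<'E'
from h import *
np.set_printoptions(precision=4,suppress=True)
s=bot.read_state();print(s)
for c in ['scene','top','wrist']:
    s=bot.read_state()
    p,d=cams.read_camera(c);save(c+'0',p);np.save(c+'0d.npy',d)
    print(c,cams.calibration(c))
    for l in ['scale_grip','hook_seat','hook_tip','can_bar','can','tall_can','holder','beaker','reagent','weight','dish','spanner']:
        r=cams.mark_of(c,l)
        print(c,l,[(round(x['conf'],2),towld(c,x['xyz'],s).round(4)) for x in r[:4]])
print(bot.read_state()['time'])
E
```

```text
pics
{'time': 0.0, 'q': array([ 1.0821,  0.2648,  1.6054,  0.    ,  1.2737, -0.0369]), 'joint_vel': array([-0.0001, -0.0018, -0.0011, -0.    ,  0.0002, -0.0005]), 'joint_torque': array([ -0.0009, -51.5116, -36.7315,  -0.0001,   0.0129,  -0.    ]), 'tool_pos': array([0.2943, 0.6066, 0.2299]), 'tcp_rot': array([-1.3908, -0.8688,  0.8721]), 'wrist_force': array([-0.8025, -0.4803, -0.0745]), 'torque': array([ 0.0141, -0.0429,  0.0164]), 'width': 0.9968018735877178}
scene {'mtx': array([[527.9535,   0.    , 319.8354],
       [  0.    , 527.9535, 232.4403],
       [  0.    ,   0.    ,   1.    ]]), 'R': array([[-0.3188,  0.9477, -0.013 ],
       [ 0.6901,  0.2226, -0.6886],
       [-0.6498, -0.2285, -0.725 ]]), 't': array([ 0.2749, -0.2282,  1.734 ])}
scene scale_grip [(0.97, array([ 0.4892, -0.6612,  0.0416])), (0.86, array([ 0.3473, -0.444 ,  0.0398])), (0.65, array([ 0.476 , -0.3213,  0.1648])), (0.63, array([ 0.2727, -0.2091,  0.0393]))]
scene hook_seat [(0.56, array([ 0.3928, -0.1796,  0.0054])), (0.5, array([ 0.368 , -0.6902,  0.0044])), (0.36, array([ 0.3798, -0.5636,  0.0072]))]
sce
[... 2355 characters left out ...]
       [  0.    ,   0.    ,   1.    ]]), 'tool_from_camera': array([[ 1.    ,  0.0016, -0.0001,  0.0003],
       [ 0.0006, -0.3126,  0.9499, -0.1418],
       [ 0.0015, -0.9499, -0.3126,  0.0792],
       [ 0.    ,  0.    ,  0.    ,  1.    ]])}
wrist scale_grip []
wrist hook_seat [(0.5, array([ 0.4028, -0.1757,  0.003 ]))]
wrist hook_tip []
wrist can_bar []
wrist can []
wrist tall_can []
wrist holder [(0.67, array([ 0.4887, -0.3175,  0.0024]))]
wrist beaker []
wrist reagent [(0.72, array([ 0.5169,  0.4191, -0.0013])), (0.5, array([ 0.4865, -0.3203,  0.0001]))]
wrist weight []
wrist dish [(0.31, array([ 0.4884, -0.3173,  0.0033]))]
wrist spanner [(0.64, array([ 0.5165,  0.4191, -0.0018]))]
1.95
```

View pics/scene0.png

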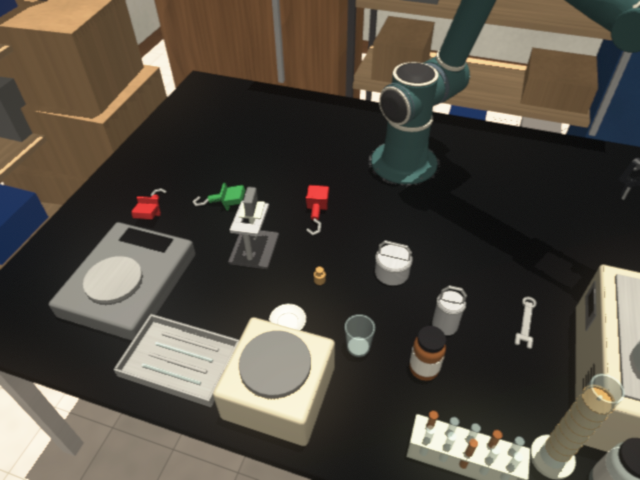

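View pics/top0.png

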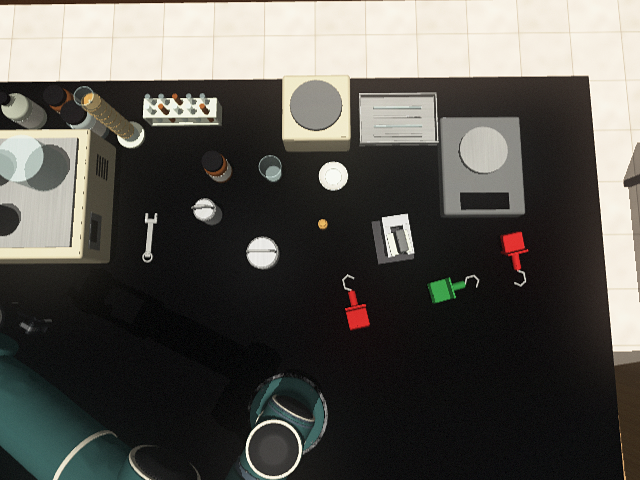

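View pics/wrist0.png

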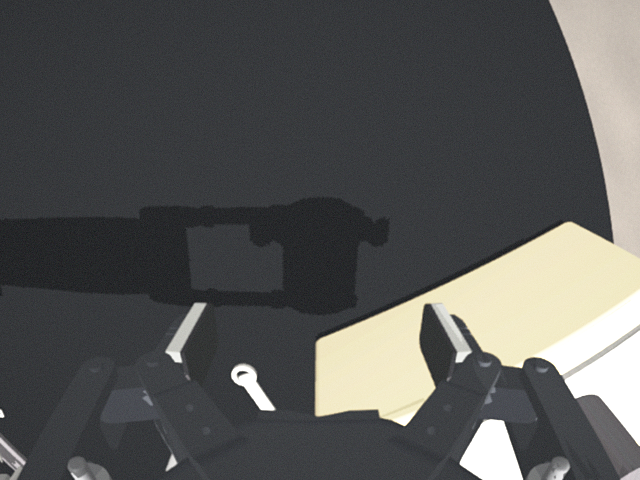

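Run:
```python
import cv2,numpy as np
a=cv2.imread('pics/top0.png');b=cv2.imread('pics/scene0.png')
x=cv2.resize(a[200:275,350:440],None,fx=4.4,fy=4.4,interpolation=cv2.INTER_CUBIC)
y=cv2.resize(b[175:275,215:295],None,fx=3.3,fy=3.3,interpolation=cv2.INTER_CUBIC)
z=cv2.resize(a[225:275,235:285],None,fx=5,fy=5,interpolation=cv2.INTER_CUBIC)
w=cv2.resize(b[230:290,365:425],None,fx=4,fy=4,interpolation=cv2.INTER_CUBIC)
o=np.zeros((600,800,3),np.uint8)
o[:x.shape[0],:x.shape[1]]=x;o[:y.shape[0],400:400+y.shape[1]]=y
o[340:340+250,:250]=z;o[340:580,400:640]=w
cv2.imwrite('pics/crop0.png',o)
```

```text
(no output)
```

View pics/crop0.png

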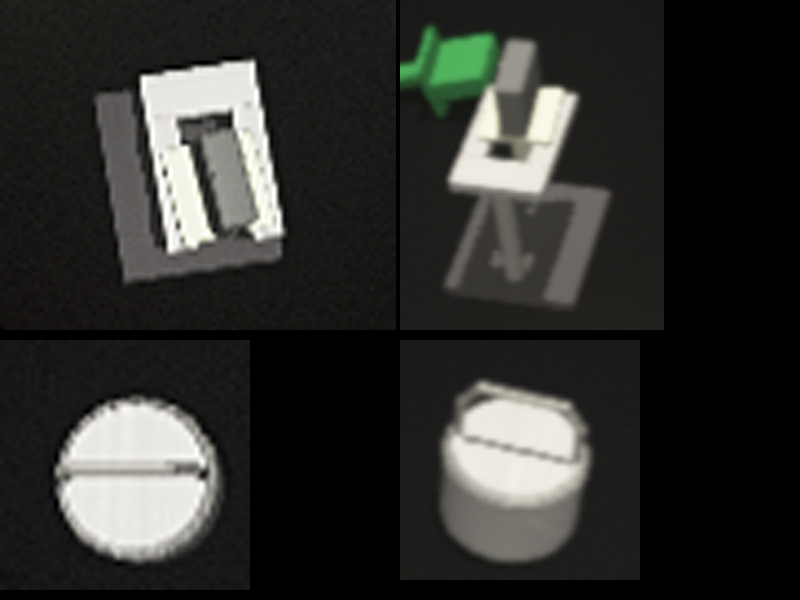

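```bash
cat >> h.py <<'E'
def cloud(cam,d,box=None):
    c=cams.calibration(cam);K=np.array(c['mtx'])
    v,u=np.mgrid[0:480,0:640]
    P=np.stack([(u-K[0,2])/K[0,0]*d,(v-K[1,2])/K[1,1]*d,d],-1)
    return (P-np.array(c['t']))@np.array(c['R'])
E
python3 - <<'E'
from h import *
np.set_printoptions(precision=4,suppress=True)
def rect(n,P):
    r=cv2.minAreaRect((P[:,:2]*1000).astype(np.float32)); print(n,len(P),'rect',r,'z',np.percentile(P[:,2],[5,50,95]))
for c in ['top','scene']:
    d=np.load(c+'0d.npy');W=cloud(c,d);ok=d>0
    near=lambda x,y,r:ok&(np.hypot(W[...,0]-x,W[...,1]-y)<r)
    h=near(.483,-.318,.1)
    rect(c+' grip top',W[h&(W[...,2]>.178)])
    rect(c+' grip all',W[h&(W[...,2]>.155)])
    rect(c+' fork',W[h&(W[...,2]>.11)&(W[...,2]<.15)])
    rect(c+' base',W[h&(W[...,2]>.004)&(W[...,2]<.025)])
    h=near(.463,.071,.08)
    rect(c+' lid',W[h&(W[...,2]>.055)&(W[...,2]<.075)])
    rect(c+' bar',W[h&(W[...,2]>.100)])
    rect(c+' bail',W[h&(W[...,2]>.080)])
print(Rn.from_rotvec(bot.read_state()['tcp_rot']).as_matrix())
E
```

```text
top grip top 212 rect ((482.5984802246094, -316.9781799316406), (59.843929290771484, 25.92243766784668), 13.486323356628418) z [0.1814 0.1871 0.1912]
top grip all 243 rect ((482.4667053222656, -317.0097961425781), (60.11491012573242, 25.92243766784668), 13.486323356628418) z [0.1649 0.1865 0.191 ]
top fork 779 rect ((503.8441162109375, -314.9828796386719), (112.85572814941406, 74.41048431396484), 8.099161148071289) z [0.1249 0.1308 0.1388]
top base 818 rect ((480.8995056152344, -318.0971374511719), (192.69602966308594, 186.9081573486328), 75.14378356933594) z [0.0044 0.0104 0.0169]
top lid 694 rect ((465.75286865234375, 69.71263885498047), (88.0897216796875, 90.22665405273438), 1.0566976070404053) z [0.0573 0.0637 0.0693]
top bar 71 rect ((465.8998718261719, 69.02657318115234), (70.27174377441406, 6.7564616203308105), 89.27117919921875) z [0.1035 0.1106 0.115 ]
top bail 80 rect ((465.882568359375, 67.66732788085938), (81.42965698242188, 6.7564616203308105), 89.27117919921875) z [0.0945 0.1098 0.1149]
scene grip top 184 rect ((480.2498779296875, -318.18414306640625), (63.2614364624023
[... 325 characters left out ...]
.396295547485352) z [0.124  0.1327 0.1413]
scene base 1446 rect ((485.4718017578125, -316.1627197265625), (193.3233642578125, 196.6600341796875), 21.790416717529297) z [0.0046 0.0131 0.0176]
scene lid 760 rect ((468.45849609375, 68.31548309326172), (91.87871551513672, 86.1934814453125), 88.5301513671875) z [0.0593 0.0663 0.0701]
scene bar 75 rect ((465.6598205566406, 67.8348388671875), (75.70539855957031, 11.771319389343262), 87.86659240722656) z [0.1023 0.113  0.1179]
scene bail 102 rect ((465.6629333496094, 67.9180908203125), (82.82618713378906, 11.771319389343262), 87.86659240722656) z [0.0839 0.1102 0.1178]
[[ 0.4366 -0.     -0.8997]
 [ 0.8997 -0.      0.4366]
 [-0.     -1.     -0.    ]]
```

Request:
play_rows:
  motion:
    - [[0.02,-0.12,0.03],[0,0,-0.16]]
    - [[0.05,-0.25,0.06],[0,0,-0.33]]
    - [[0.08,-0.37,0.09],[0,0,-0.5]]
    - [[0.1,-0.5,0.12],[0,0,-0.66]]
    - [[0.13,-0.62,0.15],[0,0,-0.83]]
    - [[0.16,-0.75,0.17],[0,0,-1]]
  gripper: 0
  squeeze: 70

```text
time: 2.7
tool_pos: [0.359, 0.306, 0.3003]
tcp_rot: [-1.555, -0.26, 0.258]
wrist_force: [1.6, -0.8, 0.7]
width: 1.001
```

Request:
play_rows:
  motion:
    - [[0.02,-0.12,0],[0,0,-0.16]]
    - [[0.05,-0.25,0],[0,0,-0.33]]
    - [[0.08,-0.37,0],[0,0,-0.5]]
    - [[0.1,-0.5,0],[0,0,-0.66]]
    - [[0.13,-0.62,0],[0,0,-0.83]]
    - [[0.16,-0.75,0],[0,0,-1]]

```text
time: 3.45
tool_pos: [0.4229, 0.0058, 0.2997]
tcp_rot: [-1.541, 0.356, -0.359]
wrist_force: [1.1, -0.3, -0.3]
width: 0.999
```

Request:
play_rows:
  motion:
    - [[0.02,-0.12,0],[0,0,-0.16]]
    - [[0.05,-0.25,0],[0,0,-0.33]]
    - [[0.08,-0.37,0],[0,0,-0.5]]
    - [[0.1,-0.5,0],[0,0,-0.66]]
    - [[0.13,-0.65,0],[0,0,-0.83]]
    - [[0.15,-0.81,0],[0,0,-1]]
    - [[0.15,-0.81,0],[0,0,-1]]

```text
time: 4.32
tool_pos: [0.4824, -0.3205, 0.2985]
tcp_rot: [-1.348, 0.964, -0.964]
wrist_force: [0.5, 1.6, 0.0]
width: 0.999
```

```bash
cat >> h.py <<'E'
def wcloud(d,s):
    c=cams.calibration('wrist');K=np.array(c['mtx']);T=np.array(c['tool_from_camera'])
    v,u=np.mgrid[0:480,0:640]; a=(u-K[0,2])/K[0,0];b=(v-K[1,2])/K[1,1];r=np.hypot(a,b)+1e-9
    k=np.tan(np.clip(r,0,1.45))/r
    P=np.stack([a*k*d,b*k*d,d],-1)@T[:3,:3].T+T[:3,3]
    return P@Rn.from_rotvec(s['tcp_rot']).as_matrix().T+np.array(s['tool_pos'])
def rect(n,P):
    r=cv2.minAreaRect((P[:,:2]*1000).astype(np.float32)); print(n,len(P),'rect',np.round(r[0],1),np.round(r[1],1),round(r[2],2),'z',np.percentile(P[:,2],[5,50,95]).round(4))
E
python3 - <<'E'
from h import *
np.set_printoptions(precision=4,suppress=True)
s=bot.read_state();p,d=cams.read_camera('wrist');save('w1',p);np.save('w1d.npy',d)
print(s['tool_pos'],Rn.from_rotvec(s['tcp_rot']).as_matrix(),s['q'])
for l in ['scale_grip','holder','scale']:
    r=cams.mark_of('wrist',l);print(l,[(round(x['conf'],2),towld('wrist',x['xyz'],s).round(4)) for x in r[:3]])
W=wcloud(d,s);h=(d>0)&(np.hypot(W[...,0]-.482,W[...,1]+.317)<.1)
z=W[...,2]
rect('grip top',W[h&(z>.18)&(z<.2)&(np.hypot(W[...,0]-.482,W[...,1]+.317)<.04)])
rect('plate',W[h&(z>.132)&(z<.145)]); rect('fork',W[h&(z>.12)&(z<.133)])
E
```

```text
[ 0.4824 -0.3205  0.2985] [[ 0.3228 -0.0008  0.9465]
 [-0.9465 -0.0005  0.3228]
 [ 0.0002 -1.     -0.001 ]] [-0.6289  0.0485  1.7279 -0.0009  1.3656  0.6134]
scale_grip [(0.73, array([ 0.4947, -0.6643,  0.0353])), (0.69, array([ 0.3529, -0.4393,  0.0352])), (0.59, array([ 0.2719, -0.2112,  0.0363]))]
holder [(0.73, array([ 0.489 , -0.3205, -0.0001]))]
scale [(0.95, array([ 0.4819, -0.3183,  0.1297])), (0.8, array([ 0.2981, -0.1997,  0.0283])), (0.66, array([ 0.3586, -0.4708,  0.0263]))]
grip top 2606 rect [ 482.3 -317.6] [60.  24.6] 13.21 z [0.1842 0.1869 0.1882]
plate 2491 rect [ 482. -318.] [60.5 58.6] 13.11 z [0.1339 0.1352 0.1364]
fork 5416 rect [ 503.6 -315.4] [112.4  74.7] 8.2 z [0.1278 0.1292 0.1304]
```

View pics/w1.png

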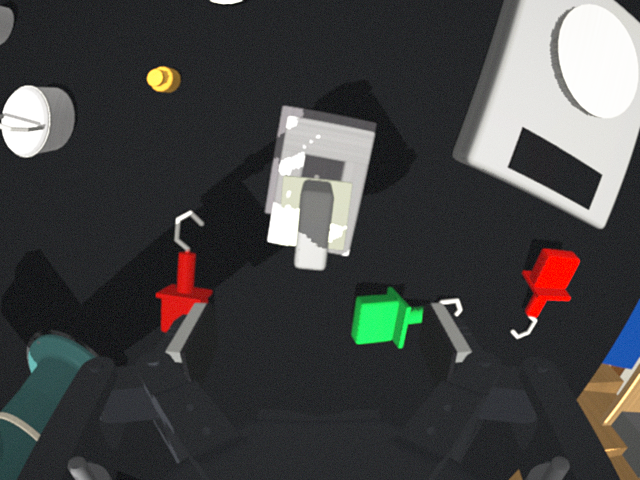

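Request:
play_rows:
  motion:
    - [[0,0.007,-0.06],[0,0,-0.06]]
    - [[0,0.007,-0.14],[0,0,-0.124]]
    - [[0,0.007,-0.22],[0,0,-0.124]]
    - [[0,0.007,-0.29],[0,0,-0.124]]
    - [[0,0.007,-0.34],[0,0,-0.124]]
    - [[0,0.007,-0.37],[0,0,-0.124]]
    - [[0,0.007,-0.378],[0,0,-0.124]]
    - [[0,0.007,-0.378],[0,0,-0.124]]

```text
time: 5.52
tool_pos: [0.4832, -0.3142, 0.1488]
tcp_rot: [-1.312, 1.032, -1.034]
wrist_force: [-0.1, -0.7, 0.2]
width: 1.0
```

Request:
play_rows:
  motion:
    - [[-0.002,-0.008,-0.007],[0,0,0]]
    - [[-0.002,-0.008,-0.007],[0,0,0]]
    - [[-0.002,-0.008,-0.007],[0,0,0]]

```text
time: 5.9
tool_pos: [0.482, -0.3174, 0.1456]
tcp_rot: [-1.312, 1.033, -1.034]
wrist_force: [-0.1, -0.3, 0.6]
width: 0.999
```

Run:
```python
from h import *
s=bot.read_state();p,d=cams.read_camera('wrist');save('w2',p)
R=Rn.from_rotvec(s['tcp_rot']).as_matrix();print(s['tool_pos'],R.round(4),np.degrees(np.arctan2(R[1,0],R[0,0])))
```

```text
[ 0.48198252 -0.31739575  0.14559092] [[ 2.337e-01  4.000e-04  9.723e-01]
 [-9.723e-01 -3.000e-04  2.337e-01]
 [ 3.000e-04 -1.000e+00  3.000e-04]] -76.48702347626843
```

View pics/w2.png

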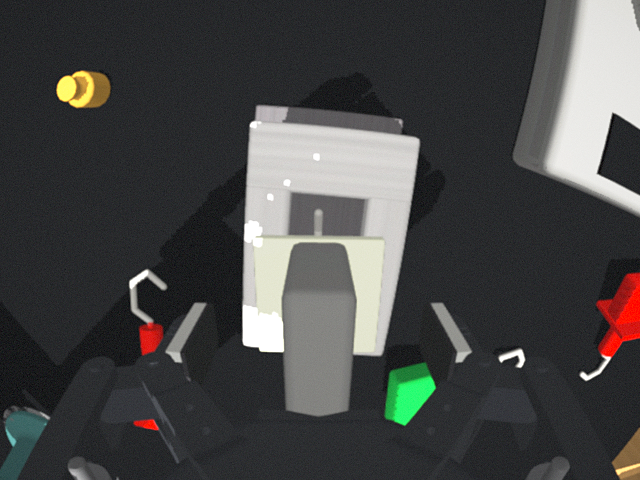

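Grip centred between the pads (~x 319), hook tip at (318,212). Closing.

Request:
play_rows:
  motion:
    - [[0,0,0],[0,0,0]]
    - [[0,0,0],[0,0,0]]
    - [[0,0,0],[0,0,0]]
    - [[0,0,0],[0,0,0]]
    - [[0,0,0],[0,0,0]]
    - [[0,0,0],[0,0,0]]
    - [[0,0,0],[0,0,0]]
  gripper: 1
  squeeze: 80

```text
time: 6.82
tool_pos: [0.4821, -0.3172, 0.1455]
tcp_rot: [-1.312, 1.033, -1.034]
wrist_force: [1.8, 0.3, 1.2]
width: 0.268
```

Request:
play_rows:
  motion:
    - [[0,0,0.02],[0,0,0]]
    - [[0,0,0.05],[0,0,0]]
    - [[0,0,0.09],[0,0,0]]
    - [[0,0,0.14],[0,0,0]]
    - [[0,0,0.19],[0,0,0]]
    - [[0,0,0.24],[0,0,0]]
    - [[0,0,0.29],[0,0,0]]
    - [[0,0,0.34],[0,0,0]]
    - [[0,0,0.36],[0,0,0]]
    - [[0,0,0.36],[0,0,0]]

```text
time: 8.07
tool_pos: [0.4822, -0.3173, 0.29]
tcp_rot: [-1.312, 1.033, -1.034]
wrist_force: [0.6, -0.8, -1.9]
width: 0.27
```

Run:
```python
from h import *
s=bot.read_state();p,d=cams.read_camera('wrist');save('w3',p);np.save('w3d.npy',d)
for l in ['scale_grip','hook_seat','hook_tip','can_bar']:
    r=cams.mark_of('wrist',l);print(l,[(round(x['conf'],2),towld('wrist',x['xyz'],s).round(4)) for x in r[:3]])
p,d=cams.read_camera('scene');save('s3',p[60:360,120:520].repeat(2,0).repeat(2,1));np.save('s3d.npy',d)
for l in ['scale_grip','hook_seat','hook_tip','can_bar']:
    r=cams.mark_of('scene',l);print(l,[(round(x['conf'],2),towld('scene',x['xyz'],s).round(4)) for x in r[:5]])
print(s)
```

```text
scale_grip [(0.88, array([ 0.3502, -0.4411,  0.0318])), (0.7, array([ 0.4966, -0.6639,  0.0351])), (0.63, array([ 0.2747, -0.2103,  0.0357]))]
hook_seat [(0.8, array([ 4.009e-01, -1.742e-01,  4.000e-04])), (0.72, array([ 3.711e-01, -6.897e-01,  5.000e-04])), (0.71, array([ 0.3851, -0.5637,  0.0022]))]
hook_tip [(0.82, array([ 0.363 , -0.5567,  0.0101])), (0.73, array([ 0.391 , -0.201 ,  0.0105])), (0.62, array([ 0.3789, -0.6751,  0.0072]))]
can_bar []
scale_grip [(0.71, array([ 0.4791, -0.3214,  0.3086])), (0.67, array([ 0.4875, -0.6626,  0.0377])), (0.61, array([ 0.3509, -0.4423,  0.0394])), (0.6, array([ 0.2701, -0.2034,  0.0387]))]
hook_seat [(0.57, array([ 0.3639, -0.6912,  0.0052])), (0.55, array([ 0.3781, -0.5652,  0.0094])), (0.51, array([ 0.4767, -0.3175,  0.1729])), (0.51, array([ 0.3965, -0.1824,  0.007 ]))]
hook_tip [(0.64, array([ 0.3642, -0.5567,  0.0122])), (0.48, array([ 0.3774, -0.6719,  0.0095])), (0.42, array([ 0.4931, -0.3115,  0.1858])), (0.37, array([ 0.389 , -0.1995,  0.0097]))]
can_bar [(0.75, array([0.4605, 0.0706, 0.1133]))]
{'time': 8.075, 'q': array([-6.25264663e-01,  4.72119132e-02,  1.74464991e+00,  1.14214004e-05,
        1.34858285e+00,  7.09367622e-01]), 'joint_vel': array([-0.0010339 ,  0.01202279,  0.02899825, -0.00059844, -0.00715211,
       -0.00018769]), 'joint_torque': array([ 5.98652419e-03, -4.18794966e+01, -3.91146469e+01, -2.66646042e-03,
        5.29729750e-02, -7.98091492e-06]), 'tool_pos': array([ 0.48215089, -0.31734356,  0.29001351]), 'tcp_rot': array([-1.31163542,  1.03251546, -1.03443002]), 'wrist_force': array([ 0.6029245 , -0.78486782, -1.89361515]), 'torque': array([-0.0158581 ,  0.01802514,  0.0064579 ]), 'width': 0.2700630059798226}
```

View pics/w3.png

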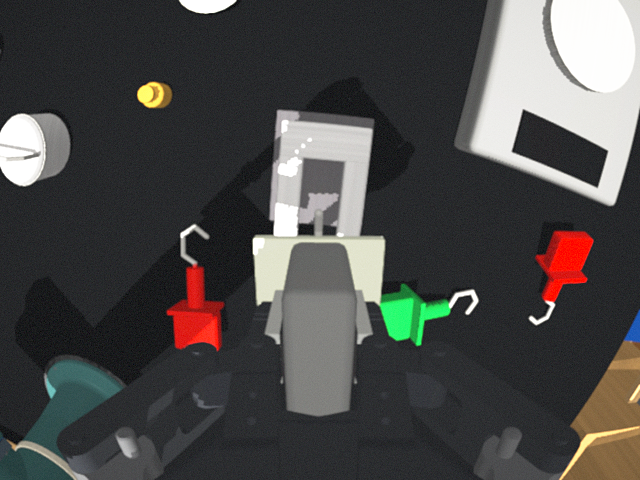

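View pics/s3.png

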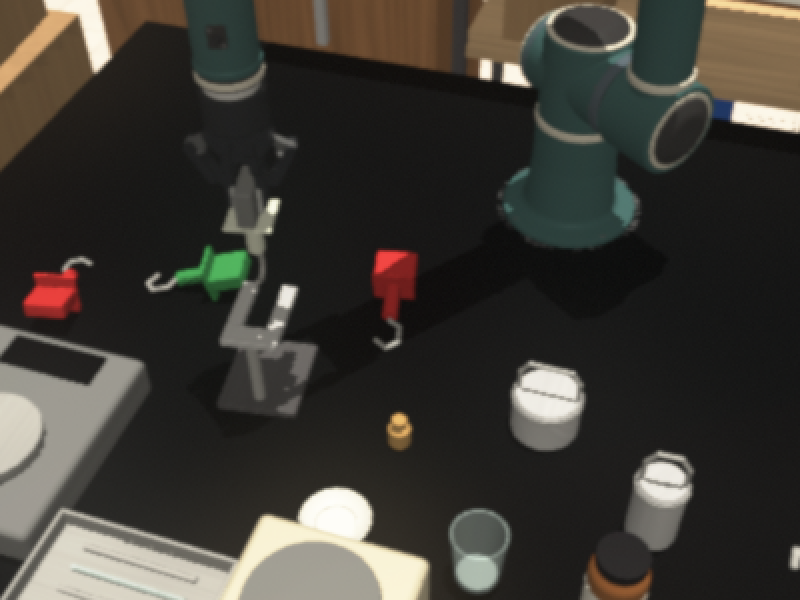

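Request:
play_rows:
  motion:
    - [[-0.01,0.05,0],[0,0,-0.02]]
    - [[-0.03,0.15,0],[0,0,-0.05]]
    - [[-0.05,0.28,0],[0,0,-0.1]]
    - [[-0.07,0.41,0],[0,0,-0.15]]
    - [[-0.1,0.54,0],[0,0,-0.2]]
    - [[-0.12,0.67,0],[0,0,-0.25]]
    - [[-0.14,0.8,0],[0,0,-0.29]]
    - [[-0.16,0.9,0],[0,0,-0.32]]
    - [[-0.167,0.965,0],[0,0,-0.33]]
    - [[-0.167,0.965,0],[0,0,-0.33]]

```text
time: 9.82
tool_pos: [0.4148, 0.0702, 0.2895]
tcp_rot: [-1.199, 1.223, -1.224]
wrist_force: [0.1, -0.5, -1.4]
width: 0.274
```

Run:
```python
from h import *
np.set_printoptions(precision=4,suppress=True)
s=bot.read_state();p,d=cams.read_camera('wrist');save('w4',p);np.save('w4d.npy',d)
for l in ['can','can_bar']:
    r=cams.mark_of('wrist',l);print(l,[(round(x['conf'],2),towld('wrist',x['xyz'],s).round(4)) for x in r[:3]])
W=wcloud(d,s);z=W[...,2];h=(d>0)&(np.hypot(W[...,0]-.4655,W[...,1]-.0685)<.055)
rect('bar',W[h&(z>.1)&(z<.12)]);rect('bail',W[h&(z>.08)&(z<.12)]);rect('lid',W[h&(z>.06)&(z<.07)])
P=W[h&(z>.1)&(z<.12)];print(P.mean(0),np.polyfit(P[:,1],P[:,0],1))
R=Rn.from_rotvec(s['tcp_rot']).as_matrix();print(s['tool_pos'],np.degrees(np.arctan2(R[1,0],R[0,0])),s['q'],s['wrist_force'])
```

```text
can [(0.63, array([ 0.4672,  0.067 , -0.0013]))]
can_bar [(0.92, array([0.4653, 0.0668, 0.1085]))]
bar 588 rect [465.1  69.1] [ 6.6 72.9] 0.09 z [0.1037 0.1114 0.113 ]
bail 654 rect [465.1  69. ] [ 6.6 82.1] 0.09 z [0.0957 0.1111 0.1129]
lid 5229 rect [464.9  68.7] [86.9 86.5] 67.47 z [0.0619 0.0641 0.0654]
[0.4653 0.0683 0.1106] [-0.0019  0.4654]
[0.4148 0.0702 0.2895] -91.12034431945204 [ 0.1084 -0.2689  2.0295  0.0002  1.3804  1.6987] [ 0.1457 -0.4654 -1.4326]
```

View pics/w4.png

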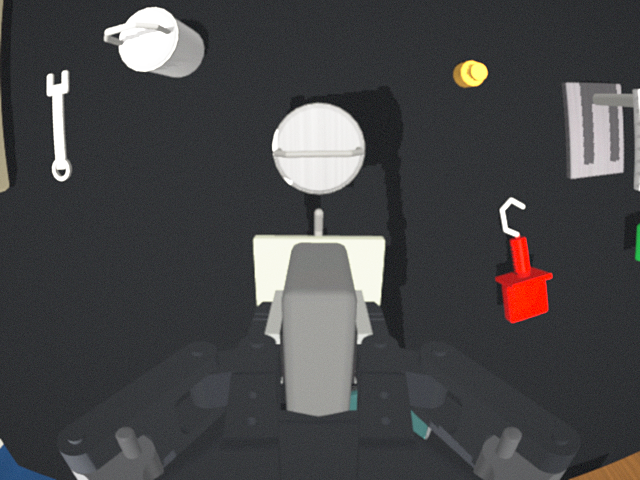

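Request:
play_rows:
  motion:
    - [[0,-0.003,-0.02],[0,0,0.012]]
    - [[0,-0.003,-0.06],[0,0,0.025]]
    - [[0,-0.003,-0.11],[0,0,0.025]]
    - [[0,-0.003,-0.15],[0,0,0.025]]
    - [[0,-0.003,-0.185],[0,0,0.025]]
    - [[0,-0.003,-0.21],[0,0,0.025]]
    - [[0,-0.003,-0.22],[0,0,0.025]]
    - [[0,-0.003,-0.22],[0,0,0.025]]
    - [[0,-0.003,-0.22],[0,0,0.025]]

```text
time: 11.1
tool_pos: [0.4156, 0.0678, 0.202]
tcp_rot: [-1.207, 1.211, -1.212]
wrist_force: [-0.1, -1.2, -1.4]
width: 0.267
```

Run:
```python
from h import *
np.set_printoptions(precision=4,suppress=True)
s=bot.read_state();p,d=cams.read_camera('wrist');save('w5',p)
p,d=cams.read_camera('scene');save('s5',cv2.resize(p[120:300,330:490],None,fx=3.75,fy=3.3))
for l in ['hook_seat','hook_tip','can_bar']:
    r=cams.mark_of('scene',l);print(l,[(round(x['conf'],2),towld('scene',x['xyz'],s).round(4)) for x in r[:5]])
print(s['tool_pos'],s['wrist_force'])
```

```text
hook_seat [(0.6, array([ 0.3679, -0.692 ,  0.0021])), (0.52, array([ 0.3937, -0.1816,  0.0075])), (0.4, array([ 0.3769, -0.5655,  0.0085]))]
hook_tip [(0.62, array([ 0.3903, -0.1962,  0.011 ])), (0.48, array([ 0.3753, -0.6727,  0.0094])), (0.42, array([ 0.364 , -0.5596,  0.0092])), (0.37, array([0.4309, 0.0688, 0.1003])), (0.24, array([ 0.6982, -0.1417, -0.004 ]))]
can_bar [(0.95, array([0.463 , 0.0717, 0.1151]))]
[0.4156 0.0678 0.202 ] [-0.1479 -1.2248 -1.3996]
```

View pics/w5.png

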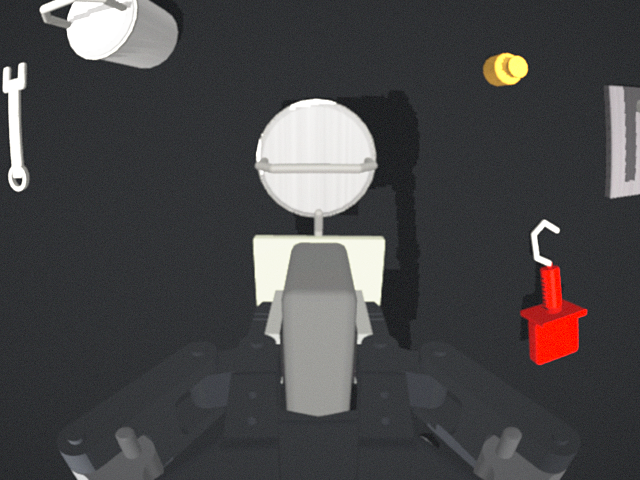

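View pics/s5.png

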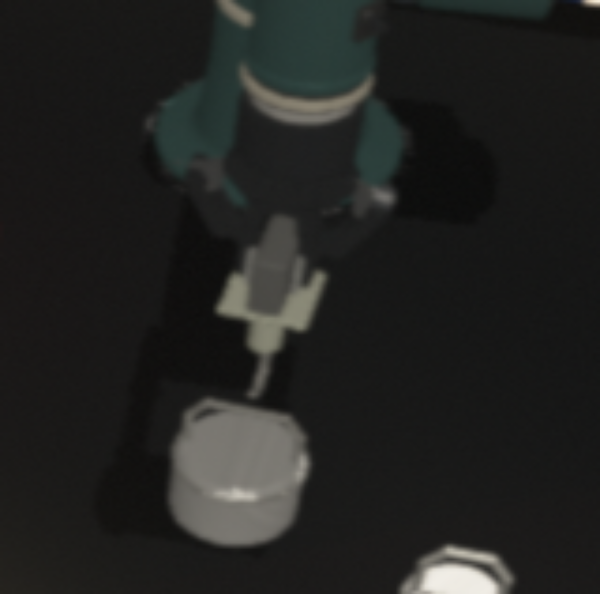

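Request:
play_rows:
  motion:
    - [[0.01,0.002,-0.004],[0,0,0]]
    - [[0.03,0.002,-0.004],[0,0,0]]
    - [[0.05,0.002,-0.004],[0,0,0]]
    - [[0.07,0.002,-0.004],[0,0,0]]
    - [[0.09,0.002,-0.004],[0,0,0]]
    - [[0.11,0.002,-0.004],[0,0,0]]
    - [[0.122,0.002,-0.004],[0,0,0]]
    - [[0.122,0.002,-0.004],[0,0,0]]
    - [[0.122,0.002,-0.004],[0,0,0]]

```text
time: 12.48
tool_pos: [0.4637, 0.0685, 0.1996]
tcp_rot: [-1.208, 1.212, -1.211]
wrist_force: [-0.4, -0.5, -1.6]
width: 0.272
```

Run:
```python
from h import *
np.set_printoptions(precision=4,suppress=True)
s=bot.read_state();p,d=cams.read_camera('wrist');save('w6',p)
W=wcloud(d,s);z=W[...,2];h=(d>0)&(np.hypot(W[...,0]-.4655,W[...,1]-.0685)<.055)
P=W[h&(z>.1)&(z<.12)];print(len(P),P.mean(0) if len(P) else 0);rect('lid',W[h&(z>.06)&(z<.07)])
print(s['tool_pos'],s['wrist_force'])
```

```text
44 [0.4677 0.0586 0.1027]
lid 5924 rect [481.7  68.8] [88.6 54.8] 89.16 z [0.062  0.0641 0.0653]
[0.4637 0.0685 0.1996] [-0.4487 -0.516  -1.5613]
```

View pics/w6.png

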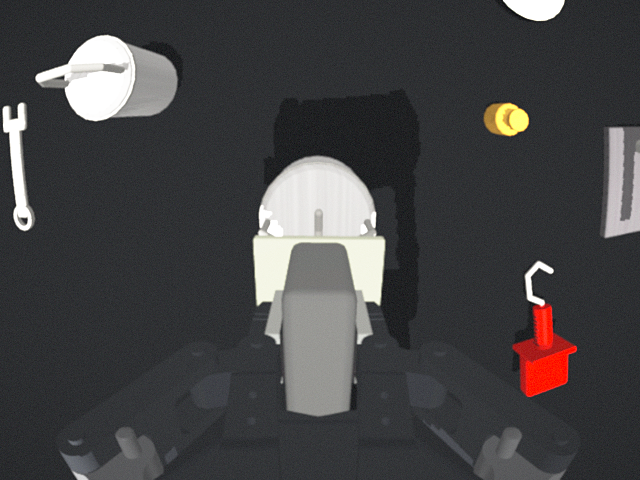

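Request:
play_rows:
  motion:
    - [[0.003,0,0.008],[0,0,0]]
    - [[0.004,0,0.02],[0,0,0]]
    - [[0.004,0,0.03],[0,0,0]]
    - [[0.004,0,0.038],[0,0,0]]
    - [[0.004,0,0.044],[0,0,0]]
    - [[0.004,0,0.048],[0,0,0]]
    - [[0.004,0,0.052],[0,0,0]]
    - [[0.004,0,0.056],[0,0,0]]
    - [[0.004,0,0.06],[0,0,0]]
    - [[0.004,0,0.064],[0,0,0]]

```text
time: 13.78
tool_pos: [0.4654, 0.0685, 0.2253]
tcp_rot: [-1.208, 1.212, -1.212]
wrist_force: [-0.1, -0.2, -1.4]
width: 0.27
```

Request:
play_rows:
  motion:
    - [[0,0,0.004],[0,0,0]]
    - [[0,0,0.008],[0,0,0]]
    - [[0,0,0.012],[0,0,0]]
    - [[0,0,0.016],[0,0,0]]
    - [[0,0,0.02],[0,0,0]]
    - [[0,0,0.024],[0,0,0]]
    - [[0,0,0.028],[0,0,0]]
    - [[0,0,0.032],[0,0,0]]
    - [[0,0,0.036],[0,0,0]]
    - [[0,0,0.04],[0,0,0]]

```text
time: 15.02
tool_pos: [0.4654, 0.0685, 0.2413]
tcp_rot: [-1.208, 1.212, -1.212]
wrist_force: [-0.6, 1.0, -3.5]
width: 0.272
```

Request:
play_rows:
  motion:
    - [[0,0,0.004],[0,0,0]]
    - [[0,0,0.008],[0,0,0]]
    - [[0,0,0.012],[0,0,0]]
    - [[0,0,0.016],[0,0,0]]
    - [[0,0,0.02],[0,0,0]]
    - [[0,0,0.024],[0,0,0]]
    - [[0,0,0.028],[0,0,0]]
    - [[0,0,0.03],[0,0,0]]
    - [[0,0,0.03],[0,0,0]]

```text
time: 16.15
tool_pos: [0.4654, 0.0685, 0.2533]
tcp_rot: [-1.208, 1.212, -1.212]
wrist_force: [0.4, -0.5, -5.6]
width: 0.272
```

```bash
cat > chk.py <<'E'
from h import *
import sys
np.set_printoptions(precision=4,suppress=True)
n=sys.argv[1]
s=bot.read_state();p,d=cams.read_camera('wrist');save('wl'+n,p)
W=wcloud(d,s);z=W[...,2];h=(d>0)&(np.hypot(W[...,0]-.4655,W[...,1]-.0685)<.044)
rect('wrist lid',W[h&(z>.055)&(z<.09)&(W[...,0]>.482)&(abs(W[...,1]-.0685)>.008)])
for c in ['top','scene']:
    p,d=cams.read_camera(c);W=cloud(c,d);z=W[...,2];m=(d>0)&(np.hypot(W[...,0]-.4655,W[...,1]-.0685)<.042)&(z>.055)&(z<.09)&(W[...,0]>.47)&(abs(W[...,1]-.0685)>.008)
    if m.sum()>5: rect(c+' lid',W[m])
s2=bot.read_state();print(s2['time'],s2['tool_pos'],s['wrist_force'],s2['wrist_force'])
E
python3 chk.py 1
```

```text
wrist lid 1440 rect [495.4  68.4] [79.9 26.1] 89.78 z [0.0598 0.0639 0.0652]
top lid 47 rect [475.4  42.6] [22.5 28.1] 27.83 z [0.0611 0.0647 0.071 ]
scene lid 226 rect [487.6  68.6] [80.  34.7] 89.87 z [0.0609 0.0666 0.0707]
16.3 [0.4654 0.0685 0.2532] [ 0.3502 -0.4732 -5.5589] [ 0.0382 -0.3553 -5.4914]
```

Request:
play_rows:
  motion:
    - [[0,0,0.004],[0,0,0]]
    - [[0,0,0.008],[0,0,0]]
    - [[0,0,0.012],[0,0,0]]
    - [[0,0,0.016],[0,0,0]]
    - [[0,0,0.02],[0,0,0]]
    - [[0,0,0.024],[0,0,0]]
    - [[0,0,0.028],[0,0,0]]
    - [[0,0,0.03],[0,0,0]]
    - [[0,0,0.03],[0,0,0]]

```text
time: 17.42
tool_pos: [0.4655, 0.0685, 0.2653]
tcp_rot: [-1.208, 1.212, -1.212]
wrist_force: [-0.5, -0.3, -6.6]
width: 0.269
```

```bash
python3 chk.py 2
```

```text
wrist lid 1351 rect [495.4  68. ] [26.7 80.1] 0.0 z [0.0598 0.064  0.0654]
top lid 55 rect [483.5  41.4] [33.3 20.9] 78.62 z [0.0595 0.0645 0.0692]
scene lid 244 rect [487.9  69.1] [79.7 35.3] 89.41 z [0.06   0.0665 0.0701]
17.575 [0.4655 0.0685 0.2652] [-0.5182 -0.3269 -6.5834] [ 0.3501  0.2435 -5.8377]
```

Request:
play_rows:
  motion:
    - [[0,0,0.004],[0,0,0]]
    - [[0,0,0.008],[0,0,0]]
    - [[0,0,0.012],[0,0,0]]
    - [[0,0,0.016],[0,0,0]]
    - [[0,0,0.02],[0,0,0]]
    - [[0,0,0.024],[0,0,0]]
    - [[0,0,0.028],[0,0,0]]
    - [[0,0,0.03],[0,0,0]]
    - [[0,0,0.03],[0,0,0]]

```text
time: 18.7
tool_pos: [0.4655, 0.0684, 0.2773]
tcp_rot: [-1.208, 1.212, -1.212]
wrist_force: [-0.1, -0.4, -7.4]
width: 0.269
```

```bash
python3 chk.py 3
```

```text
wrist lid 1295 rect [495.3  68.5] [80.  26.5] 90.0 z [0.0598 0.0639 0.0654]
top lid 65 rect [484.6  42.3] [33.7 23.4] 79.84 z [0.0598 0.064  0.0695]
scene lid 235 rect [488.1  68.6] [80.1 35.9] 89.87 z [0.0604 0.0664 0.0706]
18.85 [0.4654 0.0685 0.2772] [-0.0569 -0.4118 -7.3813] [-0.373  -0.5182 -8.0131]
```

Request:
play_rows:
  motion:
    - [[0,0,0.004],[0,0,0]]
    - [[0,0,0.008],[0,0,0]]
    - [[0,0,0.012],[0,0,0]]
    - [[0,0,0.016],[0,0,0]]
    - [[0,0,0.02],[0,0,0]]
    - [[0,0,0.024],[0,0,0]]
    - [[0,0,0.028],[0,0,0]]
    - [[0,0,0.03],[0,0,0]]
    - [[0,0,0.03],[0,0,0]]

```text
time: 19.98
tool_pos: [0.4655, 0.0685, 0.2893]
tcp_rot: [-1.208, 1.212, -1.212]
wrist_force: [-0.1, -0.7, -9.0]
width: 0.273
```

```bash
python3 chk.py 4
```

```text
wrist lid 1194 rect [495.2  68.6] [26.3 80.3] 0.04 z [0.0599 0.0639 0.0654]
top lid 68 rect [484.8  42.1] [34.3 23.9] 78.87 z [0.0595 0.0636 0.0694]
scene lid 237 rect [488.3  69.6] [81.1 36.1] 89.99 z [0.0605 0.0667 0.0701]
20.125 [0.4655 0.0685 0.2892] [-0.101  -0.6554 -8.9974] [-0.2651  0.0705 -8.439 ]
```

Request:
play_rows:
  motion:
    - [[0,0,0.003],[0,0,0]]
    - [[0,0,0.006],[0,0,0]]
    - [[0,0,0.009],[0,0,0]]
    - [[0,0,0.012],[0,0,0]]
    - [[0,0,0.015],[0,0,0]]
    - [[0,0,0.018],[0,0,0]]
    - [[0,0,0.021],[0,0,0]]
    - [[0,0,0.024],[0,0,0]]
    - [[0,0,0.027],[0,0,0]]
    - [[0,0,0.03],[0,0,0]]

```text
time: 21.38
tool_pos: [0.4655, 0.0685, 0.3014]
tcp_rot: [-1.208, 1.212, -1.212]
wrist_force: [-0.3, 0.0, -8.9]
width: 0.27
```

```bash
python3 chk.py 5
```

```text
wrist lid 1180 rect [495.1  68.1] [26.2 80. ] 0.05 z [0.0681 0.0722 0.0737]
top lid 72 rect [486.   43.9] [32.7 25.1] 84.15 z [0.0697 0.0733 0.0771]
scene lid 249 rect [488.6  69.8] [36.2 81.7] 1.63 z [0.0674 0.0753 0.0795]
21.525 [0.4656 0.0685 0.3014] [-0.2947  0.0399 -8.938 ] [-0.1043  0.0924 -9.8691]
```

View pics/wl5.png

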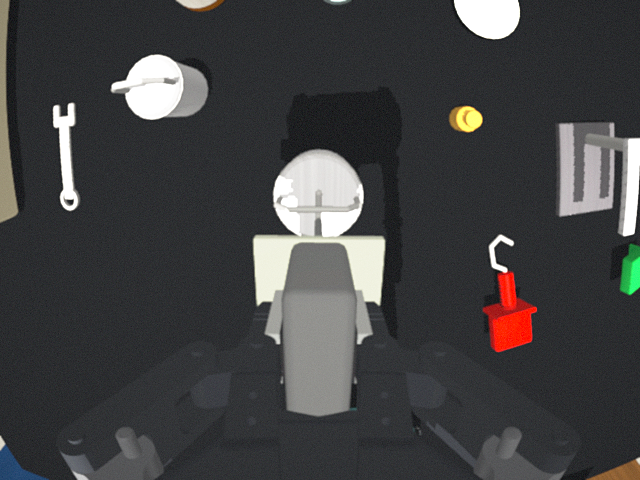

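Request:
play_rows:
  motion:
    - [[0,0,0.003],[0,0,0]]
    - [[0,0,0.006],[0,0,0]]
    - [[0,0,0.009],[0,0,0]]
    - [[0,0,0.012],[0,0,0]]
    - [[0,0,0.0145],[0,0,0]]
    - [[0,0,0.0165],[0,0,0]]
    - [[0,0,0.0165],[0,0,0]]
    - [[0,0,0.0165],[0,0,0]]
    - [[0,0,0.0165],[0,0,0]]
    - [[0,0,0.0165],[0,0,0]]

```text
time: 22.78
tool_pos: [0.4655, 0.0685, 0.3078]
tcp_rot: [-1.208, 1.212, -1.212]
wrist_force: [-0.2, 0.5, -9.8]
width: 0.271
```

```bash
python3 chk.py 6
```

```text
wrist lid 1177 rect [495.1  68.2] [26.1 80. ] 0.02 z [0.0745 0.0785 0.08  ]
top lid 74 rect [485.2  43.1] [32.8 24.3] 84.18 z [0.0751 0.0785 0.0839]
scene lid 253 rect [488.3  68.6] [36.4 81.8] 0.21 z [0.0634 0.0811 0.0847]
22.925 [0.4655 0.0684 0.3079] [-0.2186  0.4963 -9.7693] [-0.2266 -1.1562 -9.4558]
```

Request:
play_rows:
  motion:
    - [[0,0,0],[0,0,0]]
    - [[0,0,0],[0,0,0]]
    - [[0,0,0],[0,0,0]]
    - [[0,0,0],[0,0,0]]
    - [[0,0,0],[0,0,0]]
    - [[0,0,0],[0,0,0]]
    - [[0,0,0],[0,0,0]]
    - [[0,0,0],[0,0,0]]
    - [[0,0,0],[0,0,0]]
    - [[0,0,0],[0,0,0]]

```text
time: 24.18
tool_pos: [0.4655, 0.0685, 0.3079]
tcp_rot: [-1.208, 1.212, -1.212]
wrist_force: [0.5, 1.0, -9.4]
width: 0.272
```

```bash
python3 chk.py 7
```

```text
wrist lid 1179 rect [495.1  68.1] [79.7 26.2] 89.88 z [0.0747 0.0787 0.0802]
top lid 74 rect [485.5  43.3] [32.2 24.9] 83.64 z [0.0754 0.0789 0.0832]
scene lid 251 rect [488.2  68.6] [81.8 36.2] 89.94 z [0.0669 0.081  0.0849]
24.325 [0.4655 0.0685 0.3079] [ 0.4571  1.0393 -9.3965] [  0.6325  -0.1969 -10.0285]
```

Request:
play_rows:
  motion:
    - [[0,0,0],[0,0,0]]
    - [[0,0,0],[0,0,0]]
    - [[0,0,0],[0,0,0]]
    - [[0,0,0],[0,0,0]]
    - [[0,0,0],[0,0,0]]
    - [[0,0,0],[0,0,0]]
    - [[0,0,0],[0,0,0]]
    - [[0,0,0],[0,0,0]]

```text
time: 25.32
tool_pos: [0.4655, 0.0685, 0.3079]
tcp_rot: [-1.208, 1.212, -1.212]
wrist_force: [-0.9, 0.1, -10.0]
width: 0.269
```

```bash
python3 chk.py 8
```

```text
wrist lid 1184 rect [495.2  68.1] [26.3 79.9] 0.12 z [0.0747 0.0786 0.0801]
top lid 74 rect [485.6  43.2] [33.3 25.6] 84.39 z [0.0737 0.0791 0.0838]
scene lid 257 rect [488.2  68.7] [81.2 36.3] 89.9 z [0.0632 0.0811 0.0847]
25.475 [0.4655 0.0685 0.3079] [-0.9373  0.0788 -9.9965] [ -0.6057   0.9893 -10.186 ]
```

Request:
play_rows:
  motion:
    - [[0,0,-0.002],[0,0,0]]
    - [[0,0,-0.005],[0,0,0]]
    - [[0,0,-0.009],[0,0,0]]
    - [[0,0,-0.013],[0,0,0]]
    - [[0,0,-0.017],[0,0,0]]
    - [[0,0,-0.02],[0,0,0]]
    - [[0,0,-0.023],[0,0,0]]
    - [[0,0,-0.026],[0,0,0]]
    - [[0,0,-0.028],[0,0,0]]
    - [[0,0,-0.03],[0,0,0]]

```text
time: 26.72
tool_pos: [0.4655, 0.0685, 0.2959]
tcp_rot: [-1.208, 1.212, -1.212]
wrist_force: [-0.2, 0.2, -9.6]
width: 0.275
```

Request:
play_rows:
  motion:
    - [[0,0,-0.001],[0,0,0]]
    - [[0,0,-0.002],[0,0,0]]
    - [[0,0,-0.003],[0,0,0]]
    - [[0,0,-0.004],[0,0,0]]
    - [[0,0,-0.0055],[0,0,0]]
    - [[0,0,-0.007],[0,0,0]]
    - [[0,0,-0.0085],[0,0,0]]
    - [[0,0,-0.01],[0,0,0]]
    - [[0,0,-0.012],[0,0,0]]
    - [[0,0,-0.015],[0,0,0]]

```text
time: 27.98
tool_pos: [0.4656, 0.0684, 0.2899]
tcp_rot: [-1.208, 1.211, -1.212]
wrist_force: [0.1, -0.8, -9.7]
width: 0.27
```

```bash
python3 chk.py 9
```

```text
wrist lid 1196 rect [495.3  68.6] [26.6 80.2] 0.02 z [0.0603 0.0644 0.0658]
top lid 68 rect [484.6  41.4] [33.9 23.6] 79.92 z [0.0603 0.0648 0.0686]
scene lid 231 rect [488.5  69. ] [79.4 36. ] 89.62 z [0.0609 0.067  0.0704]
28.125 [0.4654 0.0685 0.2898] [ 0.0533 -0.8031 -9.6596] [-0.6642 -0.6577 -9.4249]
```

Request:
play_rows:
  motion:
    - [[0,0,-0.001],[0,0,0]]
    - [[0,0,-0.002],[0,0,0]]
    - [[0,0,-0.004],[0,0,0]]
    - [[0,0,-0.007],[0,0,0]]
    - [[0,0,-0.011],[0,0,0]]
    - [[0,0,-0.016],[0,0,0]]
    - [[0,0,-0.022],[0,0,0]]
    - [[0,0,-0.029],[0,0,0]]
    - [[0,0,-0.036],[0,0,0]]
    - [[0,0,-0.043],[0,0,0]]

```text
time: 29.38
tool_pos: [0.4656, 0.0684, 0.2727]
tcp_rot: [-1.208, 1.211, -1.212]
wrist_force: [-0.2, -0.4, -7.2]
width: 0.273
```

Request:
play_rows:
  motion:
    - [[0,0,-0.007],[0,0,0]]
    - [[0,0,-0.014],[0,0,0]]
    - [[0,0,-0.021],[0,0,0]]
    - [[0,0,-0.028],[0,0,0]]
    - [[0,0,-0.035],[0,0,0]]
    - [[0,0,-0.042],[0,0,0]]
    - [[0,0,-0.049],[0,0,0]]
    - [[0,0,-0.056],[0,0,0]]
    - [[0,0,-0.063],[0,0,0]]
    - [[0,0,-0.07],[0,0,0]]

```text
time: 30.62
tool_pos: [0.4656, 0.0684, 0.2447]
tcp_rot: [-1.207, 1.211, -1.212]
wrist_force: [-0.5, -1.8, -4.0]
width: 0.269
```

Request:
play_rows:
  motion:
    - [[0,0,-0.007],[0,0,0]]
    - [[0,0,-0.014],[0,0,0]]
    - [[0,0,-0.021],[0,0,0]]
    - [[0,0,-0.028],[0,0,0]]
    - [[0,0,-0.035],[0,0,0]]
    - [[0,0,-0.042],[0,0,0]]
    - [[0,0,-0.049],[0,0,0]]
    - [[0,0,-0.056],[0,0,0]]
    - [[0,0,-0.063],[0,0,0]]
    - [[0,0,-0.07],[0,0,0]]

```text
time: 31.88
tool_pos: [0.4655, 0.0685, 0.2166]
tcp_rot: [-1.207, 1.212, -1.212]
wrist_force: [0.6, 1.0, -2.5]
width: 0.273
```

```bash
python3 chk.py 10
```

```text
wrist lid 1822 rect [495.4  68.8] [26.6 80.3] 0.02 z [0.06   0.0639 0.0653]
top lid 19 rect [476.5  38.1] [23.5  8.1] 79.76 z [0.0626 0.0659 0.0683]
scene lid 232 rect [488.1  69.5] [35.8 80.3] 0.3 z [0.0612 0.0665 0.0705]
32.025 [0.4653 0.0685 0.2164] [ 0.6185  0.9856 -2.5049] [ 0.1129  0.4686 -1.3689]
```

Request:
play_rows:
  motion:
    - [[0,0,-0.01],[0,0,0]]
    - [[0,0,-0.02],[0,0,0]]
    - [[0,0,-0.03],[0,0,0]]
    - [[0,0,-0.038],[0,0,0]]
    - [[0,0,-0.041],[0,0,0]]
    - [[0,0,-0.041],[0,0,0]]
    - [[0,0,-0.041],[0,0,0]]

```text
time: 32.9
tool_pos: [0.4656, 0.0685, 0.2004]
tcp_rot: [-1.207, 1.211, -1.212]
wrist_force: [-0.1, 0.2, -1.2]
width: 0.268
```

```bash
python3 chk.py 11
```

```text
wrist lid 2032 rect [495.3  68.3] [26.7 80.2] 0.04 z [0.0598 0.0639 0.0652]
top lid 15 rect [475.1  35.8] [ 8.4 15.7] 19.89 z [0.0614 0.0651 0.0686]
scene lid 231 rect [488.1  69.2] [80.7 35.5] 89.77 z [0.0609 0.0666 0.0704]
33.05 [0.4656 0.0685 0.2005] [-0.085   0.2267 -1.2273] [-0.2854 -0.4467 -2.8341]
```

View pics/wl11.png

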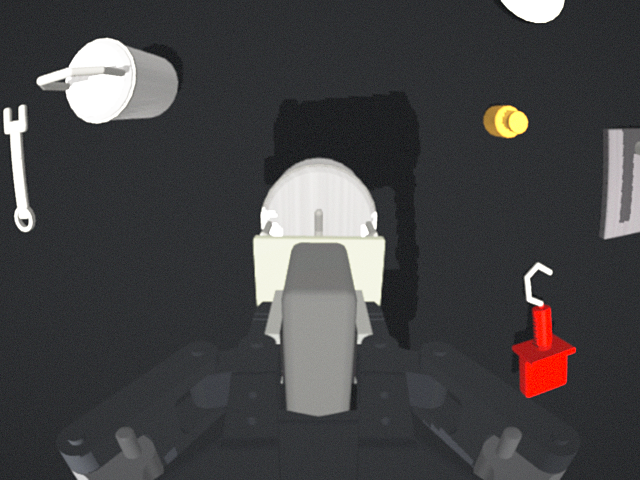

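Request:
play_rows:
  motion:
    - [[-0.01,0,0],[0,0,0]]
    - [[-0.03,0,0],[0,0,0]]
    - [[-0.05,0,0],[0,0,0]]
    - [[-0.07,0,0],[0,0,0]]
    - [[-0.09,0,0],[0,0,0]]
    - [[-0.11,0,0],[0,0,0]]
    - [[-0.125,0,0],[0,0,0]]
    - [[-0.13,0,0],[0,0,0]]
    - [[-0.13,0,0],[0,0,0]]
    - [[-0.13,0,0],[0,0,0]]

```text
time: 34.3
tool_pos: [0.4137, 0.0685, 0.2003]
tcp_rot: [-1.207, 1.212, -1.212]
wrist_force: [0.1, 0.3, -1.6]
width: 0.266
```

Request:
play_rows:
  motion:
    - [[0,0,0.02],[0,0,0]]
    - [[0,0,0.06],[0,0,0]]
    - [[0,0,0.11],[0,0,0]]
    - [[0,0,0.16],[0,0,0]]
    - [[0,0,0.2],[0,0,0]]
    - [[0,0,0.22],[0,0,0]]
    - [[0,0,0.225],[0,0,0]]
    - [[0,0,0.225],[0,0,0]]

```text
time: 35.3
tool_pos: [0.4132, 0.0684, 0.2897]
tcp_rot: [-1.208, 1.212, -1.211]
wrist_force: [-0.3, 0.2, -1.2]
width: 0.269
```

Run:
```python
from h import *
np.set_printoptions(precision=4,suppress=True)
s=bot.read_state();p,d=cams.read_camera('wrist');save('w12',p)
W=wcloud(d,s);z=W[...,2];h=(d>0)&(np.hypot(W[...,0]-.4655,W[...,1]-.0685)<.055)
rect('bar',W[h&(z>.1)&(z<.12)]);rect('lid',W[h&(z>.06)&(z<.07)])
R=Rn.from_rotvec(s['tcp_rot']).as_matrix();print(s['tool_pos'],np.degrees(np.arctan2(R[1,0],R[0,0])),s['wrist_force'])
```

```text
bar 635 rect [465.3  67.9] [73.   6.8] 89.85 z [0.103  0.1112 0.1128]
lid 5202 rect [465.6  67.4] [86.7 86.9] 89.04 z [0.0619 0.0641 0.0654]
[0.4132 0.0684 0.2897] -90.1914001258087 [-0.3234  0.2489 -1.2409]
```

View pics/w12.png

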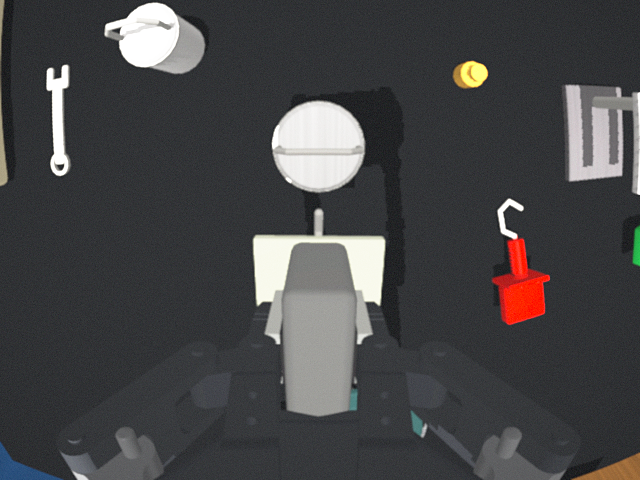

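Request:
play_rows:
  motion:
    - [[0.01,-0.05,0],[0,0,0.02]]
    - [[0.03,-0.15,0],[0,0,0.05]]
    - [[0.05,-0.28,0],[0,0,0.09]]
    - [[0.07,-0.41,0],[0,0,0.14]]
    - [[0.1,-0.54,0],[0,0,0.18]]
    - [[0.12,-0.67,0],[0,0,0.23]]
    - [[0.14,-0.8,0],[0,0,0.27]]
    - [[0.16,-0.9,0],[0,0,0.3]]
    - [[0.172,-0.9645,0],[0,0,0.304]]
    - [[0.172,-0.9645,0],[0,0,0.304]]

```text
time: 36.6
tool_pos: [0.4821, -0.3183, 0.2892]
tcp_rot: [-1.31, 1.037, -1.034]
wrist_force: [-0.4, 0.9, -1.6]
width: 0.27
```

Request:
play_rows:
  motion:
    - [[0,0,0],[0,0,0]]
    - [[0,0,0],[0,0,0]]

```text
time: 36.85
tool_pos: [0.4823, -0.316, 0.2903]
tcp_rot: [-1.312, 1.033, -1.033]
wrist_force: [0.4, -0.5, -2.1]
width: 0.271
```

Run:
```python
from h import *
np.set_printoptions(precision=4,suppress=True)
s=bot.read_state();p,d=cams.read_camera('wrist');save('w13',p)
R=Rn.from_rotvec(s['tcp_rot']).as_matrix();print(s['tool_pos'],np.degrees(np.arctan2(R[1,0],R[0,0])),s['wrist_force'])
a=cv2.imread('pics/w3.png').astype(int);b=cv2.imread('pics/w13.png').astype(int);print(abs(a-b)[90:260,240:400].mean())
```

```text
[ 0.4823 -0.316   0.2903] -76.44066926836297 [ 0.4033 -0.5351 -2.0988]
7.838480392156863
```

View pics/w13.png

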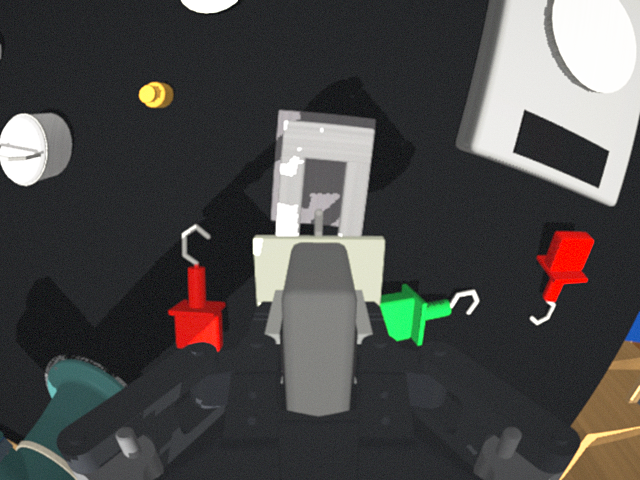

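Request:
play_rows:
  motion:
    - [[0,-0.003,-0.02],[0,0,0]]
    - [[0,-0.003,-0.06],[0,0,0]]
    - [[0,-0.003,-0.11],[0,0,0]]
    - [[0,-0.003,-0.16],[0,0,0]]
    - [[0,-0.003,-0.21],[0,0,0]]
    - [[0,-0.003,-0.26],[0,0,0]]
    - [[0,-0.003,-0.3],[0,0,0]]
    - [[0,-0.003,-0.33],[0,0,0]]
    - [[0,-0.003,-0.345],[0,0,0]]
    - [[0,-0.003,-0.35],[0,0,0]]

```text
time: 38.15
tool_pos: [0.4824, -0.3186, 0.1502]
tcp_rot: [-1.311, 1.034, -1.034]
wrist_force: [-0.2, 0.7, -1.2]
width: 0.269
```

Request:
play_rows:
  motion:
    - [[0,0,-0.002],[0,0,0]]
    - [[0,0,-0.004],[0,0,0]]
    - [[0,0,-0.006],[0,0,0]]
    - [[0,0,-0.008],[0,0,0]]
    - [[0,0,-0.009],[0,0,0]]
    - [[0,0,-0.009],[0,0,0]]
    - [[0,0,-0.009],[0,0,0]]

```text
time: 39.02
tool_pos: [0.4823, -0.3185, 0.1467]
tcp_rot: [-1.311, 1.034, -1.034]
wrist_force: [-0.2, 0.2, -1.7]
width: 0.273
```

Not yet seated (force still shows the scale's weight). Small further lowering.

Request:
play_rows:
  motion:
    - [[0,0.002,-0.001],[0,0,0]]
    - [[0,0.002,-0.002],[0,0,0]]
    - [[0,0.002,-0.003],[0,0,0]]
    - [[0,0.002,-0.003],[0,0,0]]
    - [[0,0.002,-0.003],[0,0,0]]

```text
time: 39.65
tool_pos: [0.4823, -0.3177, 0.1455]
tcp_rot: [-1.311, 1.034, -1.034]
wrist_force: [0.2, 0.4, -2.5]
width: 0.269
```

Request:
play_rows:
  motion:
    - [[0,0,-0.001],[0,0,0]]
    - [[0,0,-0.002],[0,0,0]]
    - [[0,0,-0.002],[0,0,0]]
    - [[0,0,-0.002],[0,0,0]]

```text
time: 40.15
tool_pos: [0.4823, -0.3178, 0.1455]
tcp_rot: [-1.311, 1.034, -1.034]
wrist_force: [-3.3, 1.7, 4.8]
width: 0.271
```

Run:
```python
from h import *
np.set_printoptions(precision=4,suppress=True)
f=[]
s=bot.read_state();f.append(s['wrist_force'])
p,d=cams.read_camera('wrist');save('w14',p);f.append(bot.read_state()['wrist_force'])
W=wcloud(d,s);z=W[...,2];h=(d>0)&(np.hypot(W[...,0]-.482,W[...,1]+.317)<.1)
rect('plate',W[h&(z>.132)&(z<.145)]); rect('fork',W[h&(z>.12)&(z<.1325)])
print(s['tool_pos'],np.array(f))
```

```text
plate 4528 rect [ 495.4 -315.4] [34.3 58.5] 13.16 z [0.1337 0.1352 0.1402]
fork 17701 rect [ 505.4 -315.1] [108.6  74.5] 8.16 z [0.1279 0.1291 0.1303]
[ 0.4823 -0.3178  0.1455] [[-3.2504  1.6816  4.8393]
 [-2.5888  1.4386  5.4264]]
```

View pics/w14.png

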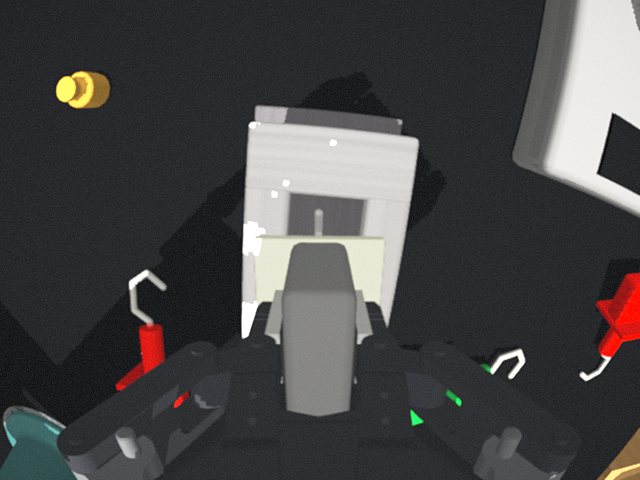

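Request:
play_rows:
  motion:
    - [[0,0,0.001],[0,0,0]]
    - [[0,0,0.001],[0,0,0]]

```text
time: 40.45
tool_pos: [0.4823, -0.3177, 0.1454]
tcp_rot: [-1.311, 1.034, -1.034]
wrist_force: [-2.2, 1.5, 5.7]
width: 0.271
```

Request:
play_rows:
  motion:
    - [[0,0,0],[0,0,0]]
    - [[0,0,0],[0,0,0]]
    - [[0,0,0],[0,0,0]]
    - [[0,0,0],[0,0,0]]
    - [[0,0,0],[0,0,0]]
    - [[0,0,0],[0,0,0]]
  gripper: 0

```text
time: 41.2
tool_pos: [0.4823, -0.3177, 0.1451]
tcp_rot: [-1.311, 1.034, -1.034]
wrist_force: [-0.4, -0.1, -0.4]
width: 1.001
```

Request:
play_rows:
  motion:
    - [[0,0,0.02],[0,0,0]]
    - [[0,0,0.06],[0,0,0]]
    - [[0,0,0.12],[0,0,0]]
    - [[0,0,0.2],[0,0,0]]
    - [[0,0,0.28],[0,0,0]]
    - [[0,0,0.34],[0,0,0]]
    - [[0,0,0.37],[0,0,0]]
    - [[0,0,0.38],[0,0,0]]
    - [[0,0,0.38],[0,0,0]]

```text
time: 42.32
tool_pos: [0.482, -0.3175, 0.2966]
tcp_rot: [-1.311, 1.035, -1.033]
wrist_force: [-0.4, 0.4, -0.3]
width: 1.002
```

Run:
```python
from h import *
np.set_printoptions(precision=4,suppress=True)
s=bot.read_state();p,d=cams.read_camera('wrist');save('w15',p)
W=wcloud(d,s);z=W[...,2];h=(d>0)&(np.hypot(W[...,0]-.482,W[...,1]+.317)<.1)
rect('grip top',W[h&(z>.18)&(z<.2)&(np.hypot(W[...,0]-.482,W[...,1]+.317)<.04)])
rect('plate',W[h&(z>.132)&(z<.145)]); rect('fork',W[h&(z>.12)&(z<.133)])
p,d=cams.read_camera('scene');save('s15',p)
W=cloud('scene',d);z=W[...,2];h=(d>0)&(np.hypot(W[...,0]-.463,W[...,1]-.071)<.08)
rect('lid',W[h&(z>.055)&(z<.075)]);rect('bar',W[h&(z>.1)])
print(s)
```

```text
grip top 2620 rect [ 483.  -318.2] [59.3 23.8] 12.81 z [0.1842 0.1869 0.1881]
plate 2571 rect [ 482.2 -318.4] [61.2 58.5] 12.79 z [0.1339 0.1352 0.1364]
fork 5435 rect [ 503.5 -315.4] [112.7  74.8] 8.22 z [0.1277 0.1291 0.1304]
lid 762 rect [468.1  67.2] [87.9 90.7] 15.29 z [0.0582 0.0661 0.0704]
bar 74 rect [464.6  66.5] [72.2  9.4] 88.52 z [0.1029 0.1126 0.117 ]
{'time': 42.325, 'q': array([-0.6257,  0.0458,  1.7343,  0.    ,  1.3624,  0.7097]), 'joint_vel': array([ 0.0015,  0.0101,  0.0174,  0.0008, -0.    , -0.0012]), 'joint_torque': array([  0.0064, -40.9635, -38.2721,   0.0004,   0.0226,  -0.    ]), 'tool_pos': array([ 0.482 , -0.3175,  0.2966]), 'tcp_rot': array([-1.3114,  1.0347, -1.0333]), 'wrist_force': array([-0.4089,  0.3871, -0.319 ]), 'torque': array([-0.0567, -0.057 , -0.0049]), 'width': 1.0015239921328456}
```

View pics/w15.png

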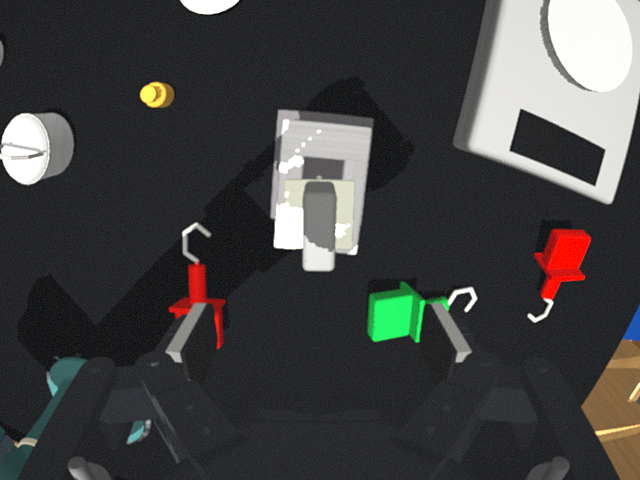

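View pics/s15.png

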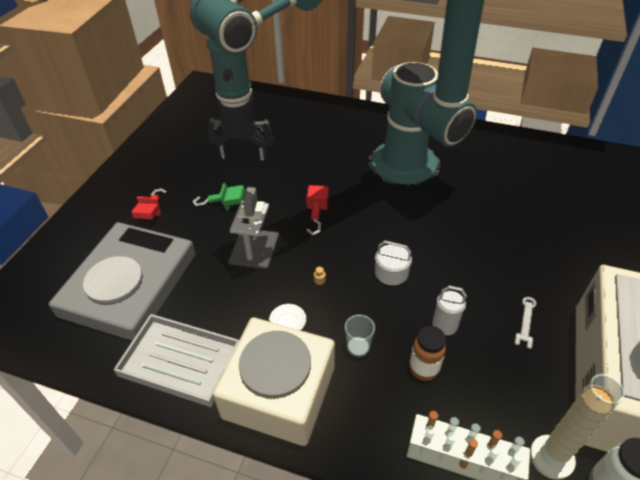

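Scale hangs in its holder within 1 mm of where it started (wrist pixels 318,220), and the can stands in its place at scene (393,263). The gripper is open and clear of everything. Handing in.

```bash
python3 -c "
from workcell import bot
print(bot.finish_job())"
```

```text
the job is handed in; nothing more can be done
None
```

The job is handed in at about 42 s. I weighed the wide can with the grey scale, set it back down where it stood and hung the scale in its holder again.

- **Weighing:** The hook went under the bail without touching the can. I drew up at about 10–13 mm/s until the spring took the weight. The can then hung about 14.7 mm clear of the bench and still for about 2.5 s, with the lid height steady within 0.2 mm.
- **Mass:** The wrist force and the draw of the spring give roughly 0.8 kg. This is a rough figure, as the force reading varies by about 0.5 N.
- **Setting down:** I lowered the can at about 5–6 mm/s near touchdown. The wrist camera then put the bar and lid within about 1.5 mm of where they were before. The last scene view agreed within about 1.5 mm.
- **Holder:** The guard plate rests on the fork at its starting height, within 1 mm and 0.5° of its first pose. I pressed it down with about 6 N before letting go. The fork read the same as at the start.
- **Rest of the scene:** The tall can and the other things look unmoved in the last scene picture; I compared these by eye, not by measurement.

No check failed. The networks missed the grey grip and hook in the wrist pictures, and once the hook seat in the scene picture. For those I used depth data and the known dimensions.

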